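# Slide the top cover off the stack into the marking nest and clamp it

## Task

Slide the top blue cover sideways off its stack and across onto the bed of the marking nest beside it, keeping it flat and never lifting it, and leave the other covers of the stack where they lie. Bring it fully home, square against both the end stop and the fence, then push the red sliding jaw up against it so that it is held, and let go. Press and push gently all the while, because the fresh paint marks easily, and leave everything else on the bench alone.

Things in the scene. Friction and masses are not known exactly. Their poses are not given: they have to be found in the camera images.
- cover: Top cover of the stack: painted plate, 90 (x) by 110 (y) by 6 mm thick, 0.12 to 0.2 kg, blue with a pale panel, all flush on top; too wide to grip across. Origin: centre of its underside, z up. Friction about 0.3 on covers, tray and nest; the rubber finger pads hold far better, so a press of 6 to 10 N from above drags it. More than 25 N from the fingers or the jaw marks the paint.
- spare2: The cover directly below the top one: same shape and size, origin at the centre of its underside. It must stay where it lies, as must the two under it.
- spare1: Third cover from the top, same shape; must stay.
- spare0: Lowest cover of the stack, same shape, lying on the tray's floor; must stay.
- tray: Fixed black stack tray, 105 (x) by 120 mm (y). Origin: on the bench below the middle of the stack. Floor 5 mm thick, so the top (fourth) cover's underside is 23 mm and its upper face 29 mm above the bench. Lips at the sides and the -y end reach 18 mm above the bench and hold only the two lower covers, with 2.5 mm play; the +y end, towards the nest, is open.
- nest: Fixed aluminium marking nest; its bed (upper face) is 22 mm above the bench and spans x -118 to +60, y -60 to +68 mm. Origin: on the bench below the centre of a cover that is home; +y points from the stack to the end stop, +x to the fence. A cover that is home has x = 0, y = 0, z = 22 mm here, axes parallel. The stack stands on its -y side, about 10 mm away, up to 3 degrees askew.
- fence (a point): Middle of the fence's inner face, 45 mm along the nest's +x from its origin. The fence is a steel bar, 90 mm long along the nest's y, 10 mm high on the bed (top 32 mm above the bench). The covers come in 1 to 15 mm short of it.
- stop (a point): Middle of the end stop's inner face, 55 mm along the nest's +y. The stop is a steel bar, 65 mm long along the nest's x (from -30 to +35 mm), 10 mm high on the bed.
- jaw: Red sliding jaw on the nest's bed, moving along the nest's x only. Origin: middle of the lower edge of its front face, 22.5 mm above the bench; the face looks to the nest's +x and is 66 mm wide along y, 8.5 mm high. The origin is at x = -75 mm in the nest when fully open, -45 mm when it touches a cover that is home. Slides against about 3 N of friction and stays where it is left.
- jaw_knob (a point): Point on the axis of the jaw's upright black knob (16 mm diameter, from 31 to 65 mm above the bench): 52.5 mm above the bench, 15 mm behind the jaw's face. The place to pinch or push it.
- unit_a: Finished sensor unit: blue box with pale top and black cable gland, 72 by 46 by 120 mm high, standing singly beyond the nest, in front of a row of its like. Origin at the centre of its underside. Bystander.
- unit_b: Second finished sensor unit, same shape. Bystander.
- unit_c: Third finished sensor unit, same shape. Bystander.
- bottle: Amber bottle with black cap, 68 mm diameter, 150 mm high, standing on the right side of the bench. Origin at the centre of its underside. Bystander.
- screwdriver: Screwdriver lying on the left side of the bench. Bystander.
- wrench: Wrench lying on the right side of the bench. Bystander.

How it is judged:
By the outcome, as a careful person would: the job done as asked, in the order asked, and still so for the second after the job is handed in, with the robot touching nothing.
It also fails if it takes over 64 s, if anything falls off the work surface, if the arm or the gripper's body presses on something with over 40 N, if the wrist force passes 120 N, or if a joint passes its speed limit or range.

## Robot

A 6-joint arm with a two-finger parallel gripper is mounted at the origin on the work surface. World frame = base frame: x ahead of the robot, y to its left, z up, the work surface at z = 0. Lengths are in m, angles in rad, forces in N, time in s.
With the tool pointing down it reaches from about 0.375 to 0.9 m from the base axis. Payload 3.1 kg.
Tool frame: the origin (TCP) lies at the very end of the fingers, on their centre line; the grasp point (between the pads) lies 19 mm behind it; y points along the fingers, x is the direction in which the jaws open and shut, and the axes are right-handed (so a half turn about y gives the same grasp; the last joint's range is limited). The gripper opens to 87 mm and grips with 3 to 60 N. Pads are 19 mm wide; open, the fingers measure 117 mm over their backs; the gripper's body (75 mm by 190 mm) begins 51 mm behind the grasp point.
Start: joints at [1.163, 0.527, 1.433, -0, 1.181, -0.178], TCP at [0.142, 0.609, 0.223] pointing down, gripper open.
Joint ranges: [-3.08, 3.08], [-0.75, 2.2], [0.22, 2.44], [-1.43, 4.57], [0, 2.65], [-2.85, 2.85]. Speed limits (rad/s): [2.79, 2.79, 3.14, 3.14, 3.14, 3.14].

## Interface

Orientations are given as a unit quaternion [x, y, z, w].
In Python, from rig import robot gives the robot as it stands.
- The arm moves only by the shell command python3 -m creep 'ROWS' [FORCE]. ROWS is JSON, a list of rows, each a list of 3 entries, a list of its own where there are three numbers: the shift along the tool's x, y, z in mm, then the turn about the tool's y in rad, then the opening, from 0 (shut) to 1 (fully open). A call has 1 to 8 rows; each row shifts and turns the commanded pose from where the row before left it, along the tool's axes as they then stand; what a row does not reach is not made up. A row lasts 1/10 s, in which the tool goes at most 50 mm and 8.59 degrees, less where a joint would pass 70% of its speed; a pose out of reach is approached as far as the arm can. A call with a gripper value outside its range is refused whole. The fingers move at their own pace and stop on an object; FORCE is the grip in N (left out, the last holds). Time passes only in rows, so rows that do not move let the fingers close. It gives the time, the measured TCP pose, the force and the opening at its end, in the units of the state.
- robot.get_obs(): the state, without advancing time (a new reading comes with each control period).
- robot.camera(name): name is "scene" or "side" or "wrist"; returns a dict with "pixels" (480x640x3 uint8, red, green, blue), "fx", "fy", "cx", "cy" (pixels), "position" and "rotation" of the camera in the world. Camera axes: x right, y up, looking along -z (the intrinsics and any distortion apply to the point x, -y, -z); pixel columns grow to the right and rows downward; lengths in m; the calibration is good to about 2 mm. The wrist camera is an equidistant fisheye: a pixel r from the principal point sees the ray r / f radians off the axis. A picture is of the moment at which its call begins. There is no depth.
- robot.hand_in(): hands the job in, once; it reports no verdict.
The state is a dict: "time": time; "q": joint angles; "joint_velocities": joint speeds; "joint_torque": joint torques, N m; "position": TCP position; "tool_rot": TCP orientation; "ft_force": force on the tool from outside, world axes, zero at the start; "moment": the same for the moment, N m; "grip_width": finger opening in m.
Only numpy, scipy, OpenCV 4.12 (cv2) and the standard library are available. Lean on these libraries where they do the work, as an engineer would, in place of code of your own. Each camera call takes 0.05 s, during which the arm holds its last target.

## Working session

There is one attempt and no reset: what is moved stays moved. The work goes in short steps, Python scripts to look and compute and a shell command to move; the robot and the scene stay as the last step left them, time stands still between calls to the robot, and variables do not carry over. Pictures are saved under pics/ and viewed, and the job is handed in when it is done.

```bash
ls; mkdir -p pics; python3 - <<'E'
from rig import robot
import cv2,numpy as np
o=robot.get_obs()
for k in o: print(k,np.round(o[k],3))
for n in("scene","side","wrist"):
    c=robot.camera(n); cv2.imwrite(f"pics/{n}0.png",c["pixels"][:,:,::-1])
    print(n,{k:np.round(v,4).tolist() for k,v in c.items() if k!="pixels"})
E
```

```text
pics
time 0.0
q [ 1.163  0.528  1.434 -0.     1.181 -0.179]
joint_velocities [ 0.001 -0.002 -0.001 -0.     0.     0.001]
joint_torque [ 1.0000e-03 -4.4004e+01 -1.7659e+01  6.4000e-02  5.8000e-02 -0.0000e+00]
position [0.142 0.608 0.222]
tool_rot [ 0.554  0.439 -0.44  -0.554]
ft_force [-0.35   0.233  0.052]
moment [ 0.023  0.003 -0.011]
grip_width 0.087
scene {'fx': 540.1685, 'fy': 540.1685, 'cx': 322.801, 'cy': 234.8581, 'position': [1.202, -0.0594, 0.9846], 'rotation': [0.2131, 0.1897, 0.6553, 0.6995]}
side {'fx': 593.3015, 'fy': 593.3015, 'cx': 326.9713, 'cy': 233.6097, 'position': [0.3024, 0.9471, 0.8681], 'rotation': [-0.0717, 0.4191, 0.8941, -0.1408]}
wrist {'fx': 371.6483, 'fy': 371.6483, 'cx': 316.5783, 'cy': 234.6678, 'position': [0.0628, 0.6257, 0.3839], 'rotation': [-0.1173, -0.0913, 0.6146, 0.7747]}
```

View pics/scene0.png

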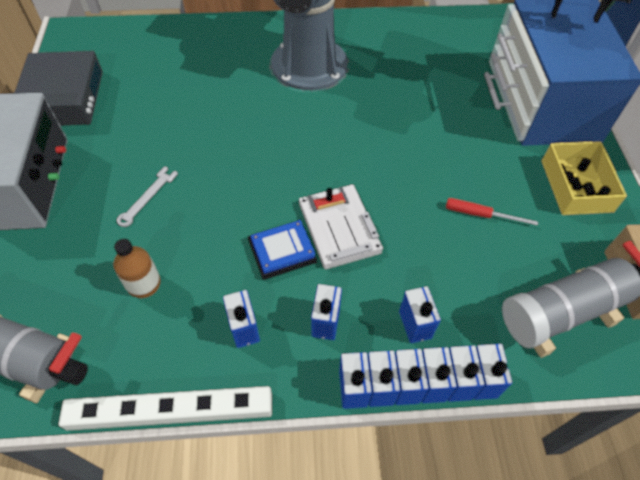

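View pics/side0.png

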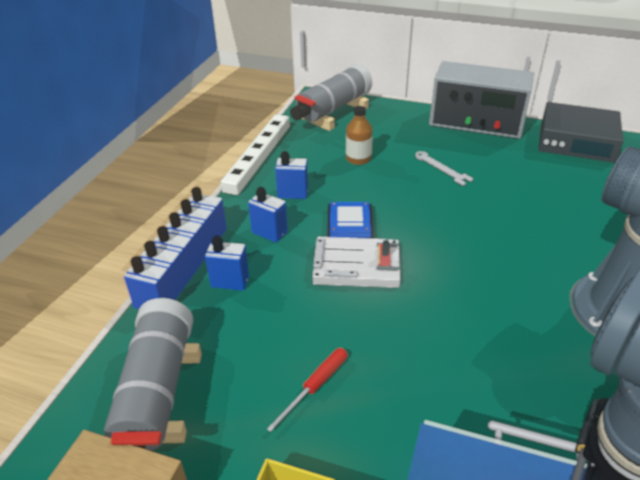

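View pics/wrist0.png

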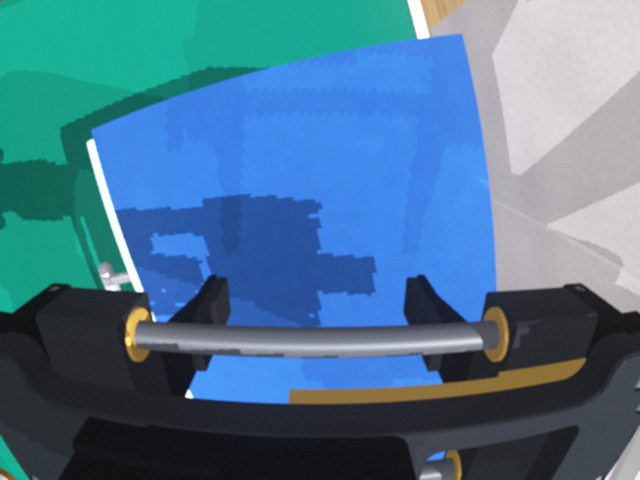

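The scene view shows the stack at about (283,249), the nest at (340,225) with the jaw at (330,200), and the arm parked over the blue cabinet. I'll enlarge this area.

```bash
cat > h.py <<'E'
import numpy as np,cv2
from scipy.spatial.transform import Rotation as R
def ray(c,u,v,fish=False):
    x=np.array([(u-c["cx"])/c["fx"],(v-c["cy"])/c["fy"]])
    if fish:
        r=np.hypot(*x); d=np.array([*(x/r*np.sin(r)),np.cos(r)]) if r>0 else np.array([0,0,1.])
    else: d=np.array([*x,1.])
    d=d*[1,-1,-1]
    rot=np.array(c["rotation"]); M=R.from_quat(rot).as_matrix() if rot.shape==(4,) else rot
    return np.array(c["position"]),M@d
def onz(c,u,v,z,fish=False):
    p,d=ray(c,u,v,fish); return p+d*(z-p[2])/d[2]
def proj(c,P,fish=False):
    rot=np.array(c["rotation"]); M=R.from_quat(rot).as_matrix() if rot.shape==(4,) else rot
    q=M.T@(np.array(P)-c["position"]); q=q*[1,-1,-1]
    if fish:
        t=np.arctan2(np.hypot(q[0],q[1]),q[2]); s=t/max(1e-9,np.hypot(q[0],q[1])); return np.array([c["cx"]+c["fx"]*q[0]*s,c["cy"]+c["fy"]*q[1]*s])
    return np.array([c["cx"]+c["fx"]*q[0]/q[2],c["cy"]+c["fy"]*q[1]/q[2]])
SC={'fx': 540.1685,'fy': 540.1685,'cx': 322.801,'cy': 234.8581,'position':[1.202,-0.0594,0.9846],'rotation':[0.2131,0.1897,0.6553,0.6995]}
SI={'fx': 593.3015,'fy': 593.3015,'cx': 326.9713,'cy': 233.6097,'position':[0.3024,0.9471,0.8681],'rotation':[-0.0717,0.4191,0.8941,-0.1408]}
E
python3 - <<'E'
import cv2
a=cv2.imread("pics/scene0.png");cv2.imwrite("pics/scene0c.png",cv2.resize(a[170:290,235:395],None,fx=5,fy=5,interpolation=cv2.INTER_CUBIC))
a=cv2.imread("pics/side0.png");cv2.imwrite("pics/side0c.png",cv2.resize(a[190:310,290:430],None,fx=5,fy=5,interpolation=cv2.INTER_CUBIC))
E
```

```text
(no output)
```

View pics/scene0c.png

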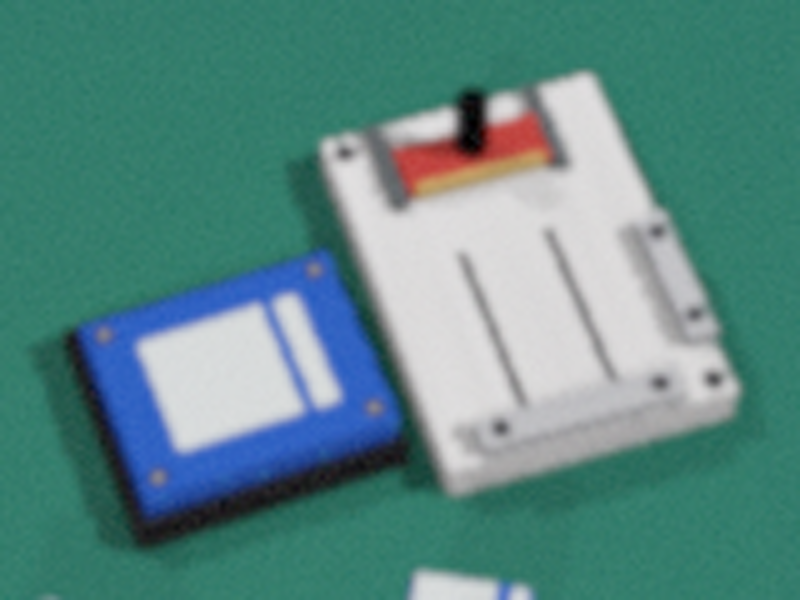

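View pics/side0c.png

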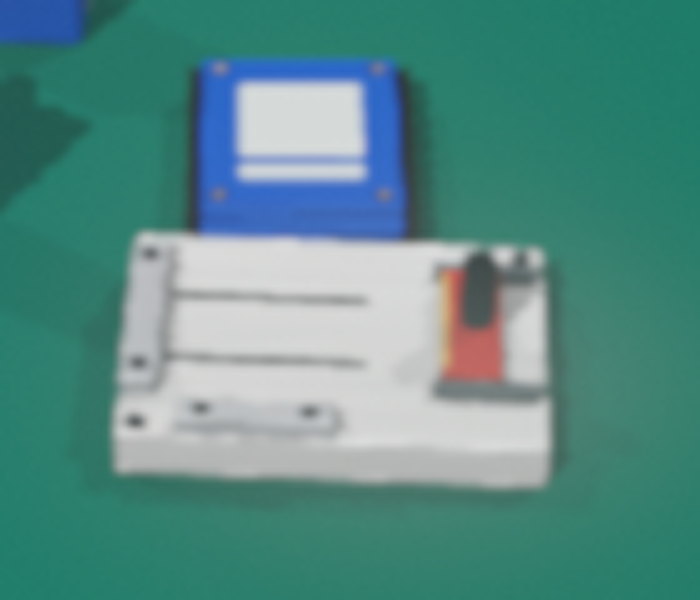

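```bash
cat > fit0.py <<'E'
from h import *
from scipy.optimize import least_squares
cs=lambda x,y:(235+(x+.5)/5-.5,170+(y+.5)/5-.5)
ci=lambda x,y:(290+(x+.5)/5-.5,190+(y+.5)/5-.5)
bed={(-118,-60):[(SC,cs(320,140)),(SI,ci(545,248))],(-118,68):[(SC,cs(595,72)),(SI,ci(549,449))],(60,68):[(SC,cs(738,392)),(SI,ci(115,434))],(60,-60):[(SC,cs(449,478)),(SI,ci(135,234))]}
cov={(-45,-55):[(SC,cs(78,330)),(SI,ci(402,66))],(-45,55):[(SC,cs(328,252)),(SI,ci(408,240))],(45,55):[(SC,cs(404,440)),(SI,ci(197,235))],(45,-55):[(SC,cs(145,518)),(SI,ci(200,62))]}
def fit(d,z,cams):
    def f(p):
        r=[]
        for (x,y),l in d.items():
            c,s=np.cos(p[2]),np.sin(p[2])
            P=[p[0]+(c*x-s*y)/1e3,p[1]+(s*x+c*y)/1e3,z]
            for cam,uv in l:
                if cam in cams: r+=list(proj(cam,P)-uv)
        return r
    s=least_squares(f,[.55,0,0]); return s.x,np.round(s.fun,1)
for nm,d,z in(("bed",bed,.022),("cov",cov,.029)):
    for cams in([SC],[SI],[SC,SI]):
        p,r=fit(d,z,cams); print(nm,np.round(p[:2]*1e3,1),np.degrees(p[2]).round(2),r)
for (x,y),(a,b) in (cov|bed).items():
    z=.029 if (x,y) in cov else .022
    print((x,y),onz(*([a[0],*a[1],z])).round(4),onz(b[0],*b[1],z).round(4))
E
python3 fit0.py
```

```text
bed [575.  39.] 14.31 [ 0.5  0.6 -0.5  0.5 -0.   0.1 -0.1 -1. ]
bed [573.   39.5] 14.5 [-0.8 -0.1  0.1  0.2 -0.1 -0.   0.7  0. ]
bed [573.9  39.1] 14.39 [ 0.5  0.2 -1.1 -0.2 -0.5  0.1 -0.3  0.   0.  -0.5 -0.4 -0.3  0.  -1.4
  0.5 -0.2]
cov [603.6 -88.7] 16.44 [ 0.7  1.1  0.2  2.1 -0.7 -1.6 -0.1 -1.3]
cov [591.8 -75. ] 16.55 [-0.9  2.3 -0.8 -2.5  0.6 -1.9  1.2  2.8]
cov [598.4 -85.8] 16.54 [ 2.1 -0.9 -2.4 -0.8  1.3  0.  -2.4 -6.   0.5 -3.9 -0.7 -5.4  1.3 -3.6
 -0.1 -0.3]
(-45, -55) [ 0.573  -0.1557  0.029 ] [ 0.5647 -0.15    0.029 ]
(-45, 55) [ 0.5394 -0.0488  0.029 ] [ 0.5291 -0.0274  0.029 ]
(45, 55) [ 0.6352 -0.022   0.029 ] [ 0.6185 -0.0029  0.029 ]
(45, -55) [ 0.6653 -0.1284  0.029 ] [ 0.6566 -0.1245  0.029 ]
(-118, -60) [ 0.4737 -0.0494  0.022 ] [ 0.4721 -0.0484  0.022 ]
(-118, 68) [0.4425 0.0769 0.022 ] [0.4421 0.0753 0.022 ]
(60, 68) [0.6162 0.1197 0.022 ] [0.6139 0.1205 0.022 ]
(60, -60) [ 0.6503 -0.0044  0.022 ] [ 0.6477 -0.0032  0.022 ]
```

```bash
cat >> fit0.py <<'E'
print()
A=np.array([onz(SC,*cs(*p),.029) for p in[(105,334),(316,270),(374,407),(158,477)]])
B=np.array([onz(SI,*ci(*p),.029) for p in[(378,69),(384,195),(218,194),(219,69)]])
for a in(A,B):
    print(a.round(4)[:,:2].tolist(),a.mean(0).round(4)); 
    v=a[1]-a[0];w=a[2]-a[3]; print(np.linalg.norm(v),np.linalg.norm(w),np.linalg.norm(a[3]-a[0]),np.degrees(np.arctan2(-v[0],v[1])),np.degrees(np.arctan2(-w[0],w[1])))
E
python3 fit0.py | tail -5
```

```text
[[0.5757, -0.1444], [0.5484, -0.0543], [0.6186, -0.0334], [0.6465, -0.123]] [ 0.5973 -0.0888  0.029 ]
0.09408423050334333 0.09386832739009734 0.07396708532176328 16.854865882908943 17.34219703435451
[[0.5748, -0.1444], [0.5474, -0.0545], [0.6184, -0.0329], [0.6464, -0.122]] [ 0.5967 -0.0884  0.029 ]
0.09400223820744523 0.0933761552203022 0.0749659088375236 16.967702398886477 17.42041892706356
```

```bash
cat >> h.py <<'E'
N=np.array([.5740,.0391]); NY=np.radians(14.4)
def n2w(x,y,z): # nest mm -> world m
    c,s=np.cos(NY),np.sin(NY); return np.array([N[0]+(c*x-s*y)/1e3,N[1]+(s*x+c*y)/1e3,z/1e3])
def w2n(P):
    c,s=np.cos(NY),np.sin(NY); d=(np.array(P[:2])-N)*1e3; return np.array([c*d[0]+s*d[1],-s*d[0]+c*d[1]])
def st():
    from rig import robot
    o=robot.get_obs(); M=R.from_quat(o["tool_rot"]).as_matrix()
    yaw=np.degrees(np.arctan2(-M[0,0],M[1,0])) # angle of tool x from world y
    return o,M,yaw
def go(P,yawdeg=None):
    o,M,y=st(); print("tool-shift mm",(M.T@(np.array(P)-o["position"])*1e3).round(1),"yaw",round(y,2))
E
python3 - <<'E'
from h import *
o,M,y=st(); print(M.round(3),y)
print("cov nest",w2n([.597,-.0886])); go([.597,-.0886,.20])
E
```

```text
[[ 0.228 -0.001 -0.974]
 [ 0.974 -0.002  0.228]
 [-0.002 -1.     0.   ]] -13.16461743205309
cov nest [  -9.48028588 -129.40793708]
tool-shift mm [-574.7   22.6 -601.6] yaw -13.16
```

```bash
python3 -m creep '[[[-32,-6,-33],0,0.55],[[-34,-6,-35],0,0.55],[[-34,-6,-35],0,0.55],[[-34,0,-35],0,0.55],[[-34,0,-35],0,0.55],[[-34,0,-35],0,0.55],[[-34,0,-35],0,0.55],[[-34,0,-35],0,0.55]]'; python3 -c "
from h import *
go([.597,-.0886,.20])"
```

```text
time: 0.95
position: [0.3521, 0.2806, 0.2406]
tool_rot: [0.554, 0.44, -0.439, -0.554]
ft_force: [1.2, 0.3, -0.1]
grip_width: 0.0486
tool-shift mm [-303.8   40.6 -322.5] yaw -13.15
```

```bash
python3 -m creep '[[[-34,0,-35],0,0.55],[[-34,0,-35],0,0.55],[[-34,0,-35],0,0.55],[[-34,0,-35],0,0.55],[[-34,0,-35],0,0.55],[[-34,0,-35],-0.14,0.55],[[0,0,0],-0.14,0.55],[[0,0,0],-0.14,0.55]]'; python3 - <<'E'
from h import *
go([.597,-.0886,.12])
from rig import robot
c=robot.camera("wrist"); cv2.imwrite("pics/w1.png",c["pixels"][:,:,::-1])
print(c["position"],c["rotation"])
E
```

```text
time: 1.75
position: [0.5103, 0.034, 0.2401]
tool_rot: [-0.449, -0.546, 0.546, 0.45]
ft_force: [-0.7, -0.3, -0.3]
grip_width: 0.0479
tool-shift mm [-137.   120.   -61.8] yaw 11.03
[0.43033349 0.01733663 0.40235257] [-0.09443483 -0.11447444  0.76323732  0.62884534]
```

View pics/w1.png

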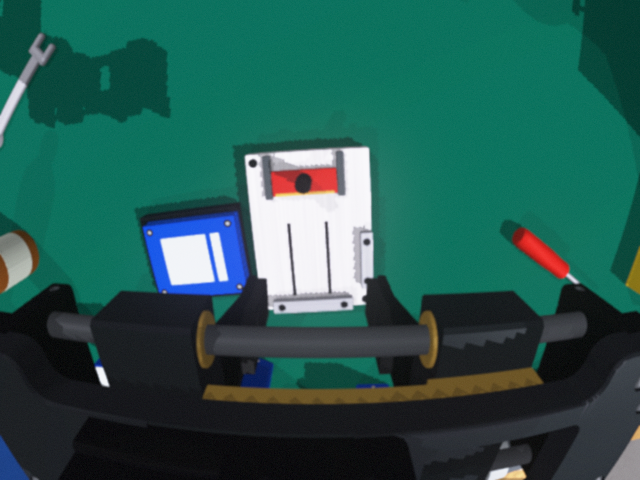

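The wrist view shows the stack (145–245, 205–295), the nest (245–375, 148–310), the jaw knob at (303,183) and the fence at (313,303). I'll enlarge it and refine the poses.

```bash
python3 - <<'E'
import cv2
a=cv2.imread("pics/w1.png");cv2.imwrite("pics/w1c.png",cv2.resize(a[140:320,130:390],None,fx=3,fy=3,interpolation=cv2.INTER_CUBIC))
E
```

```text
(no output)
```

View pics/w1c.png

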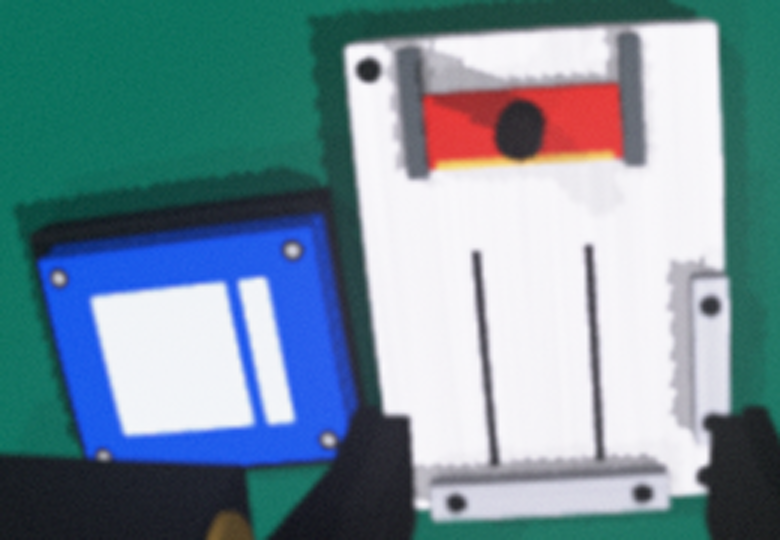

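```bash
python3 - <<'E'
from h import *
c=dict(fx=371.6483,fy=371.6483,cx=316.5783,cy=234.6678,position=[0.43033349,0.01733663,0.40235257],rotation=[-0.09443483,-0.11447444,0.76323732,0.62884534])
k=lambda x,y:(130+(x+.5)/3-.5,140+(y+.5)/3-.5)
W=lambda x,y,z:onz(c,*k(x,y),z,True)
s=np.array([W(*p,.029) for p in[(58,278),(292,250),(328,440),(103,457)]])
print(s.round(4)[:,:2].tolist(),s.mean(0)[:2])
for i,j in((0,1),(3,2)): v=s[j]-s[i];print(np.linalg.norm(v),np.degrees(np.arctan2(-v[0],v[1])))
print("bed",[w2n(W(*p,.022)).round(1) for p in[(346,45),(717,22)]])
print("fence",[w2n(W(*p,.032)).round(1) for p in[(432,488),(667,471)]])
print("stop",[w2n(W(*p,.032)).round(1) for p in[(692,278),(694,440)]])
print("jaw front",[w2n(W(*p,.031)).round(1) for p in[(437,166),(614,154)]])
print("knob",w2n(W(520,130,.065)))
E
```

```text
[[0.5763, -0.1466], [0.5483, -0.0566], [0.6191, -0.0347], [0.6471, -0.1245]] [ 0.59769867 -0.0905982 ]
0.09417698761676312 17.2527274765573
0.09413521664515524 17.336868071918683
bed [array([-118.5,  -60.9]), array([-118.4,   66.4])]
fence [array([ 45.4, -44.9]), array([43.3, 43. ])]
stop [array([-30.9,  53.7]), array([31.3, 53.2])]
jaw front [array([-75.5, -31.6]), array([-75.9,  28.6])]
knob [-91.36323584  -1.01671285]
```

```bash
python3 -m creep '[[[-27,16,-12],0,0.55],[[-27,16,-12],0,0.55],[[-27,16,-12],0,0.55],[[-27,16,-12],0,0.55],[[-27,16,-12],0,0.55],[[0,32,0],-0.054,0.55],[[0,32,0],-0.054,0.55],[[0,20,0],0,0.55]]'; python3 -c "
from h import *
go([.597,-.0892,.031])"
```

```text
time: 2.6
position: [0.5926, -0.0849, 0.074]
tool_rot: [-0.419, -0.568, 0.569, 0.422]
ft_force: [0.2, -0.2, -0.3]
grip_width: 0.0478
tool-shift mm [-5.5 43.  -3.1] yaw 16.98
```

```bash
python3 -m creep '[[[-3,14,-2],0,0.55],[[-2,14,-1],-0.005,0.55],[[0,10,0],0,0.55],[[0,2,0],0,0.55],[[0,0,0],0,0.55],[[0,0,0],0,0.55]]'; python3 - <<'E'
from h import *
from rig import robot
go([.597,-.0892,.031]);print(robot.get_obs()["ft_force"])
c=robot.camera("side"); a=c["pixels"][:,:,::-1];cv2.imwrite("pics/s2.png",cv2.resize(a[170:310,270:430],None,fx=4,fy=4,interpolation=cv2.INTER_CUBIC))
E
```

```text
time: 3.2
position: [0.5988, -0.0893, 0.0373]
tool_rot: [0.419, 0.57, -0.57, -0.418]
ft_force: [0.4, 0.2, 0.6]
grip_width: 0.0479
tool-shift mm [0.7 6.3 1.7] yaw 17.37
[0.35389003 0.21033643 0.56929336]
```

View pics/s2.png

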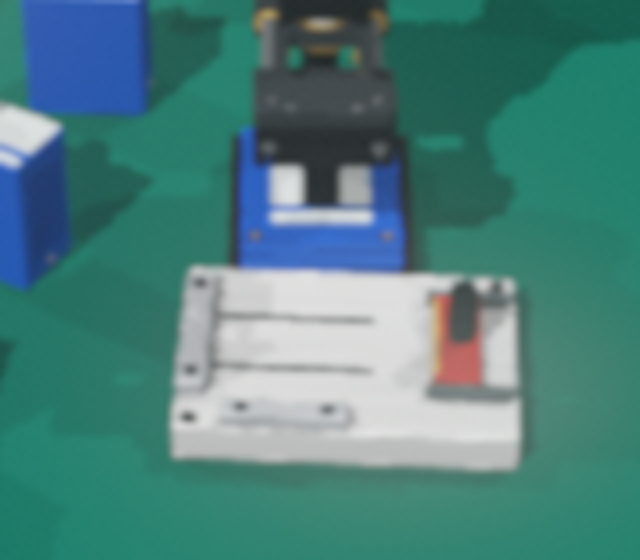

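The side view shows the fingers just above the middle of the top cover (crop 320,180). I'll come down in small steps.

```bash
python3 -m creep '[[[0,3,0],0,0.55],[[0,2,0],0,0.55],[[0,1,0],0,0.55],[[0,0,0],0,0.55]]'; python3 -m creep '[[[0,1,0],0,0.55],[[0,0,0],0,0.55]]';
```

```text
time: 3.65
position: [0.5982, -0.0892, 0.0304]
tool_rot: [-0.419, -0.57, 0.57, 0.419]
ft_force: [0.7, -0.9, 0.4]
grip_width: 0.0478
time: 3.85
position: [0.5984, -0.0893, 0.0295]
tool_rot: [0.419, 0.57, -0.57, -0.419]
ft_force: [-0.4, -0.0, 0.4]
grip_width: 0.0475
```

```bash
python3 -m creep '[[[0,0.5,0],0,0.55],[[0,0,0],0,0.55]]';
```

```text
time: 4.05
position: [0.5984, -0.0893, 0.0295]
tool_rot: [0.419, 0.57, -0.57, -0.419]
ft_force: [-0.6, 0.3, 4.4]
grip_width: 0.0478
```

```bash
python3 -m creep '[[[0,0.3,0],0,0.55],[[0,0,0],0,0.55]]'; python3 -c "
from h import *
print(w2n([.5984,-.0893])); print(st()[2])"
```

```text
time: 4.25
position: [0.5984, -0.0893, 0.0295]
tool_rot: [0.419, 0.57, -0.57, -0.419]
ft_force: [-0.6, -0.9, 6.0]
grip_width: 0.048
[  -8.29835238 -130.43411114]
17.37417893440694
```

```bash
python3 -m creep '[[[1,0.3,0],0,0.55],[[2,0,0],0,0.55],[[3,0,0],0,0.55],[[3,0,0],0,0.55]]';python3 - <<'E'
from h import *
from rig import robot
c=robot.camera("side"); a=c["pixels"][:,:,::-1];cv2.imwrite("pics/s3.png",cv2.resize(a[170:310,270:430],None,fx=4,fy=4,interpolation=cv2.INTER_CUBIC))
E
```

```text
time: 4.65
position: [0.5974, -0.0818, 0.0295]
tool_rot: [0.42, 0.57, -0.57, -0.417]
ft_force: [0.7, -2.1, 5.7]
grip_width: 0.0478
```

View pics/s3.png

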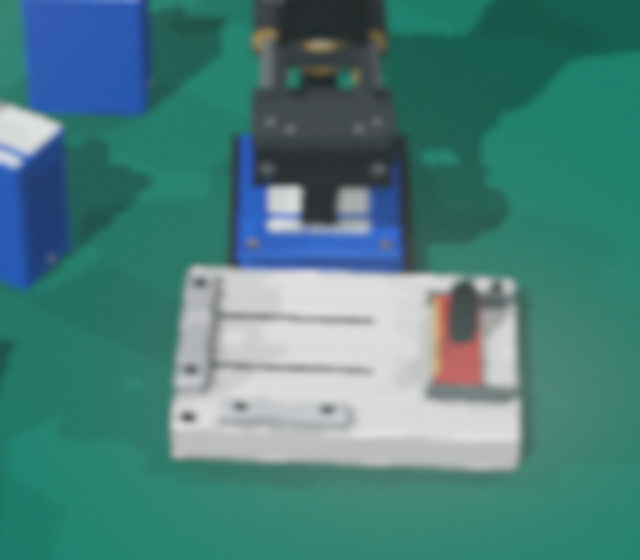

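```bash
python3 -m creep '[[[4,0.2,0],0,0.55],[[4,0,0],0,0.55],[[4,0,0],0,0.55],[[4,0,0],0,0.55],[[4,0,0],0,0.55],[[4,0,0],0,0.55]]';python3 - <<'E'
from h import *
from rig import robot
c=robot.camera("side"); a=c["pixels"][:,:,::-1];cv2.imwrite("pics/s4.png",cv2.resize(a[170:310,270:430],None,fx=4,fy=4,interpolation=cv2.INTER_CUBIC))
print(w2n(st()[0]["position"]),st()[2])
E
```

```text
time: 5.3
position: [0.5905, -0.0589, 0.0295]
tool_rot: [0.421, 0.57, -0.569, -0.417]
ft_force: [1.1, -2.2, 5.7]
grip_width: 0.0476
[ -8.4779065  -98.27034138] 17.391589598267114
```

View pics/s4.png

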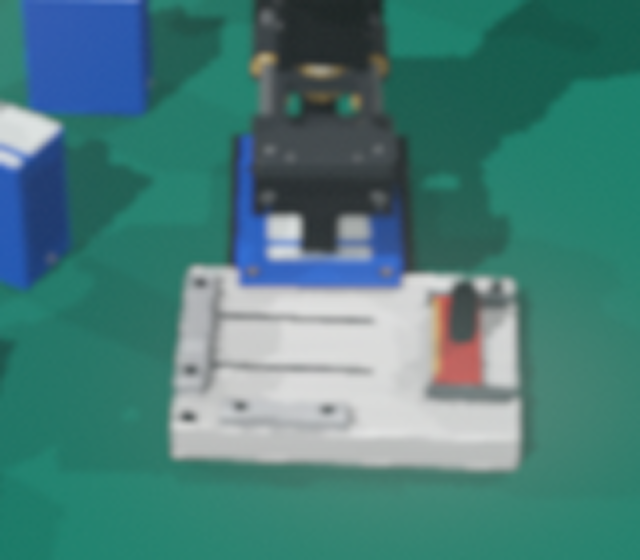

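```bash
python3 -m creep '[[[4,0.3,0],0.006,0.55],[[4,0,0],0.006,0.55],[[4,0,0],0.006,0.55],[[4,0.1,0],0.006,0.55],[[4,0,0],0.006,0.55],[[4,0,0],0.006,0.55],[[4,0.1,0],0.006,0.55],[[4,0,0],0.006,0.55]]';python3 - <<'E'
from h import *
from rig import robot
c=robot.camera("side"); a=c["pixels"][:,:,::-1];cv2.imwrite("pics/s5.png",cv2.resize(a[170:310,270:430],None,fx=4,fy=4,interpolation=cv2.INTER_CUBIC))
print(w2n(st()[0]["position"]),st()[2])
E
```

```text
time: 6.15
position: [0.5823, -0.0284, 0.0293]
tool_rot: [0.435, 0.56, -0.559, -0.43]
ft_force: [-0.0, -2.6, 6.8]
grip_width: 0.0478
[ -8.84322901 -66.77101455] 14.644114927087054
```

View pics/s5.png

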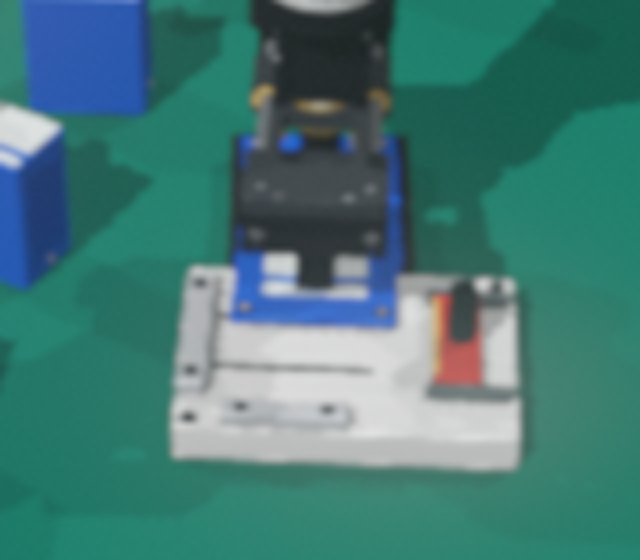

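```bash
python3 -m creep '[[[5,0.1,0],0.002,0.55],[[5,0,0],0,0.55],[[5,0.1,0],0,0.55],[[5,0.1,0],0,0.55],[[5,0.1,0],0,0.55],[[5,0.1,0],0,0.55],[[4,0.1,0],0,0.55],[[0,0,0],0,0.55]]';python3 - <<'E'
from h import *
from rig import robot
c=robot.camera("side"); a=c["pixels"][:,:,::-1];cv2.imwrite("pics/s6.png",cv2.resize(a[170:310,270:430],None,fx=4,fy=4,interpolation=cv2.INTER_CUBIC))
print(w2n(st()[0]["position"]),st()[2])
E
```

```text
time: 7.0
position: [0.574, 0.0051, 0.029]
tool_rot: [0.435, 0.56, -0.558, -0.43]
ft_force: [0.5, -1.2, 9.0]
grip_width: 0.048
[ -8.42860365 -32.96040565] 14.558087333403776
```

View pics/s6.png

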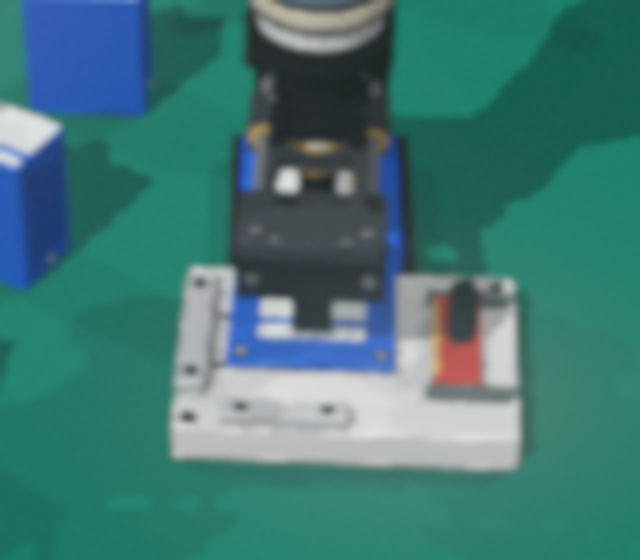

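```bash
python3 -m creep '[[[3,0,0],0,0.55],[[4,0.1,0],0,0.55],[[4,0.1,0],0,0.55],[[4,0.2,0],0,0.55],[[4,0.2,0],0,0.55],[[2,0,0],0,0.55],[[0,0,0],0,0.55]]';python3 - <<'E'
from h import *
from rig import robot
c=robot.camera("side"); a=c["pixels"][:,:,::-1];cv2.imwrite("pics/s7.png",cv2.resize(a[170:310,270:430],None,fx=4,fy=4,interpolation=cv2.INTER_CUBIC))
print(w2n(st()[0]["position"]),st()[2])
E
```

```text
time: 7.75
position: [0.5688, 0.0254, 0.0285]
tool_rot: [0.435, 0.56, -0.558, -0.431]
ft_force: [1.0, -2.4, 10.3]
grip_width: 0.0477
[ -8.50365191 -11.97217549] 14.512776975009556
```

View pics/s7.png

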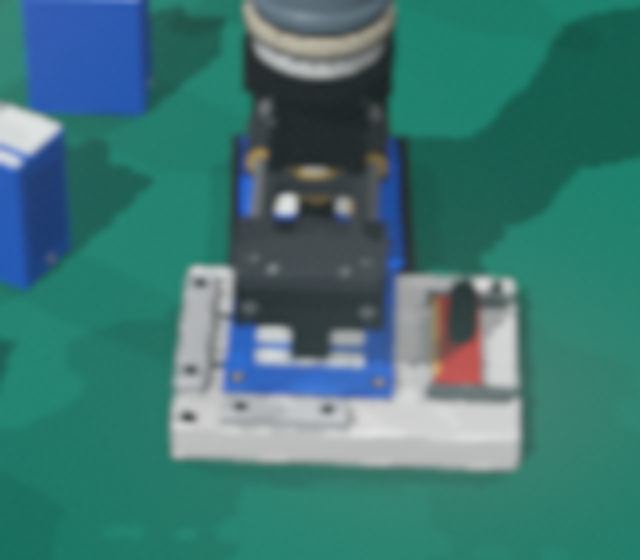

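```bash
python3 -m creep '[[[1,-0.3,-2],0,0.55],[[0,0,-2],0,0.55],[[0,0,-2],0,0.55],[[0,0,0],0,0.55]]'; python3 -m creep '[[[0,0,-1],0,0.55],[[0,0,0],0,0.55]]'; python3 -m creep '[[[0,0,-1],0,0.55],[[0,0,0],0,0.55]]';python3 -c "
from h import *
print(w2n(st()[0]['position']),st()[2])"
```

```text
time: 8.2
position: [0.5712, 0.0282, 0.0284]
tool_rot: [-0.433, -0.559, 0.56, 0.433]
ft_force: [-2.4, -2.0, 12.7]
grip_width: 0.0478
time: 8.4
position: [0.5717, 0.0284, 0.0284]
tool_rot: [-0.433, -0.559, 0.56, 0.433]
ft_force: [-4.4, -2.5, 13.2]
grip_width: 0.0477
time: 8.6
position: [0.5724, 0.0288, 0.0284]
tool_rot: [-0.432, -0.559, 0.56, 0.433]
ft_force: [-4.8, -1.5, 12.9]
grip_width: 0.048
[-4.09167051 -9.61755181] 14.54472968022269
```

```bash
python3 -m creep '[[[0,-0.5,0],0,0.55],[[0,0,0],0,0.55]]'; python3 - <<'E'
from h import *
from rig import robot
for n,sl in(("side",(190,310,290,430)),("scene",(170,290,250,400))):
    c=robot.camera(n); a=c["pixels"][:,:,::-1];cv2.imwrite(f"pics/{n}8.png",cv2.resize(a[sl[0]:sl[1],sl[2]:sl[3]],None,fx=5,fy=5,interpolation=cv2.INTER_CUBIC))
print(w2n(st()[0]["position"]),st()[2])
E
```

```text
time: 8.8
position: [0.5727, 0.0289, 0.0284]
tool_rot: [-0.433, -0.559, 0.56, 0.433]
ft_force: [-2.8, -1.5, 9.2]
grip_width: 0.0477
[-3.82338235 -9.56705875] 14.531475451386768
```

View pics/side8.png

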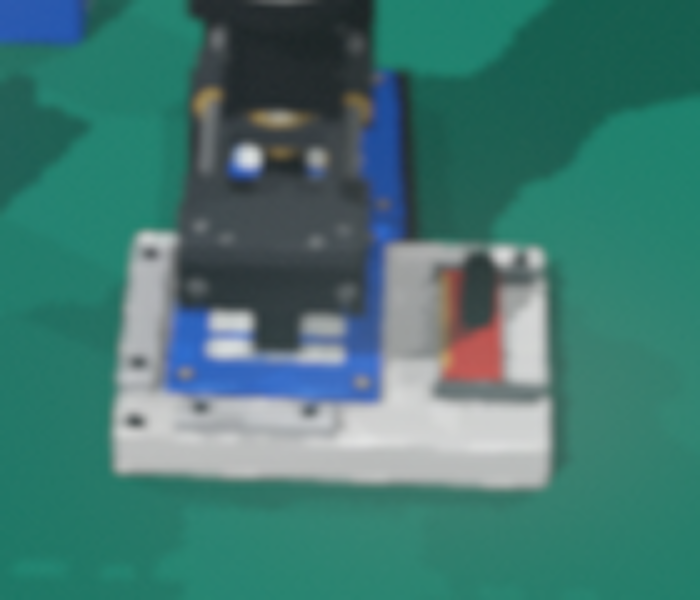

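View pics/scene8.png

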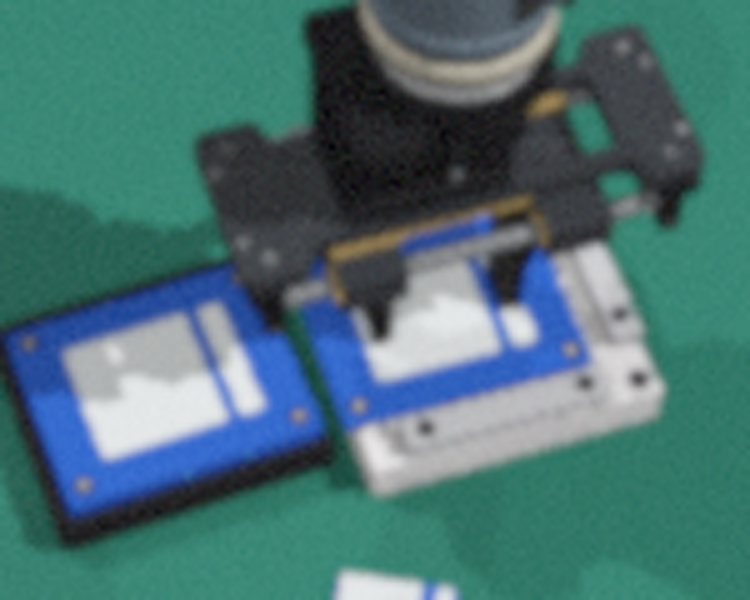

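```bash
cat > m.py <<'E'
from h import *
def m(cam,ox,oy,pts,f=5,z=.028):
    return [w2n(onz(cam,ox+(x+.5)/f-.5,oy+(y+.5)/f-.5,z)).round(1) for x,y in pts]
E
python3 - <<'E'
from m import *
print(m(SI,290,190,[(186,374),(362,382)]),m(SC,250,170,[(358,405),(570,350)]))
print("spare2",[onz(SC,250+(x+.5)/5-.5,170+(y+.5)/5-.5,.023).round(4) for x,y in[(28,343),(84,485),(299,415)]])
E
```

```text
[array([31.7, 37.5]), array([-41.7,  38.4])] [array([ 31.1, -57.5]), array([32.8, 36. ])]
spare2 [array([ 0.5763, -0.1458,  0.023 ]), array([ 0.6468, -0.123 ,  0.023 ]), array([ 0.6188, -0.0334,  0.023 ])]
```

```bash
python3 -m creep '[[[0,0,-1],0,0.55],[[0,-0.1,-1],0,0.55],[[0,0,0],0,0.55]]'; python3 -m creep '[[[0,0,-1],0,0.55],[[0,-0.1,-1],0,0.55],[[0,0,0],0,0.55]]';python3 -c "
from h import *
print(w2n(st()[0]['position']),st()[2])"
```

```text
time: 9.2
position: [0.5745, 0.0295, 0.0284]
tool_rot: [-0.432, -0.559, 0.56, 0.433]
ft_force: [-3.6, -0.4, 9.3]
grip_width: 0.0478
time: 9.5
position: [0.5764, 0.0301, 0.0284]
tool_rot: [-0.432, -0.559, 0.56, 0.433]
ft_force: [-3.0, -0.6, 8.9]
grip_width: 0.0474
[ 0.04866678 -9.33779571] 14.532834398148196
```

```bash
python3 -m creep '[[[0,0,-1],0,0.55],[[0,0,0],0,0.55]]'; python3 -m creep '[[[0,0,-1],0,0.55],[[0,0,0],0,0.55]]'; python3 -c "
from h import *
print(w2n(st()[0]['position']),st()[2])"
```

```text
time: 9.7
position: [0.5765, 0.0301, 0.0284]
tool_rot: [-0.432, -0.558, 0.56, 0.433]
ft_force: [-4.3, -2.1, 9.5]
grip_width: 0.0479
time: 9.9
position: [0.5772, 0.0304, 0.0284]
tool_rot: [-0.432, -0.558, 0.56, 0.434]
ft_force: [-5.7, -1.4, 10.3]
grip_width: 0.0479
[ 0.93384709 -9.26793806] 14.549868136393371
```

```bash
python3 -m creep '[[[2,-0.2,0.5],0,0.55],[[2,0,0],0,0.55],[[2,0,0],0,0.55],[[1,0,0],0,0.55],[[0,0,0],0,0.55]]'; python3 -m creep '[[[1,0,0],0,0.55],[[0,0,0],0,0.55]]';python3 - <<'E'
from h import *
from rig import robot
for n,sl in(("side",(190,310,290,430)),("scene",(170,290,250,400))):
    c=robot.camera(n); a=c["pixels"][:,:,::-1];cv2.imwrite(f"pics/{n}9.png",cv2.resize(a[sl[0]:sl[1],sl[2]:sl[3]],None,fx=5,fy=5,interpolation=cv2.INTER_CUBIC))
print(w2n(st()[0]["position"]),st()[2])
E
```

```text
time: 10.4
position: [0.5777, 0.0368, 0.0284]
tool_rot: [0.433, 0.559, -0.559, -0.432]
ft_force: [-1.6, -1.9, 5.8]
grip_width: 0.0473
time: 10.6
position: [0.5775, 0.0377, 0.0285]
tool_rot: [0.434, 0.559, -0.559, -0.432]
ft_force: [-0.8, -2.1, 6.1]
grip_width: 0.048
[ 3.01327249 -2.20815197] 14.535224085318438
```

View pics/side9.png

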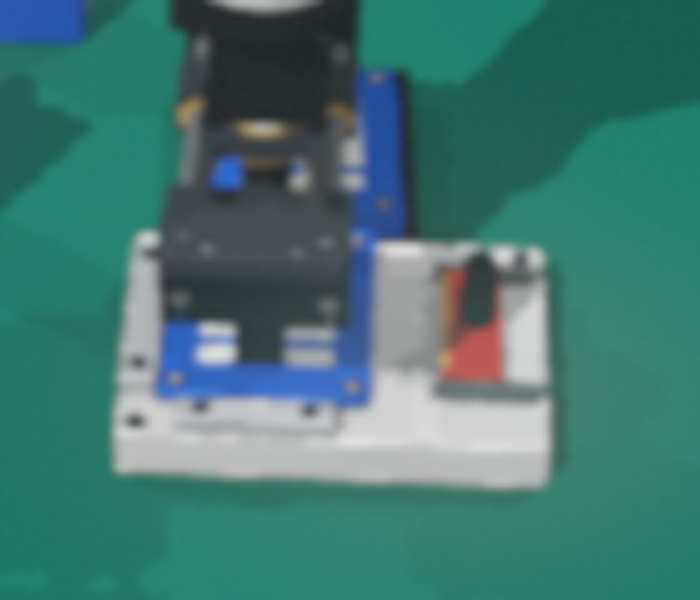

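View pics/scene9.png

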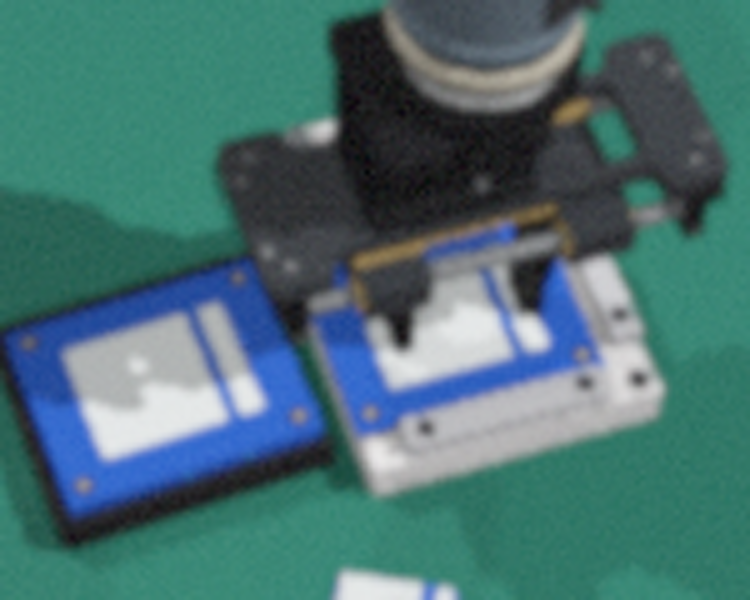

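```bash
python3 - <<'E'
from m import *
print(m(SI,290,190,[(175,379),(351,386)]),m(SC,250,170,[(370,413),(582,354)]))
E
```

```text
[array([36. , 40.8]), array([-37.2,  41.1])] [array([ 36.4, -54. ]), array([36.2, 40.1])]
```

```bash
python3 -m creep '[[[1,0.3,0],0,0.55],[[1,0,0],0,0.55],[[1,0,0],0,0.55],[[0,0,0],0,0.55]]';python3 - <<'E'
from h import *
from rig import robot
for n,sl in(("side",(190,310,290,430)),("scene",(170,290,250,400))):
    c=robot.camera(n); a=c["pixels"][:,:,::-1];cv2.imwrite(f"pics/{n}10.png",cv2.resize(a[sl[0]:sl[1],sl[2]:sl[3]],None,fx=5,fy=5,interpolation=cv2.INTER_CUBIC))
print(w2n(st()[0]["position"]),st()[2])
E
```

```text
time: 11.1
position: [0.5768, 0.0403, 0.0284]
tool_rot: [0.434, 0.559, -0.559, -0.432]
ft_force: [-0.6, -2.9, 7.5]
grip_width: 0.0478
[3.0562436  0.47878905] 14.543861108008556
```

View pics/side10.png

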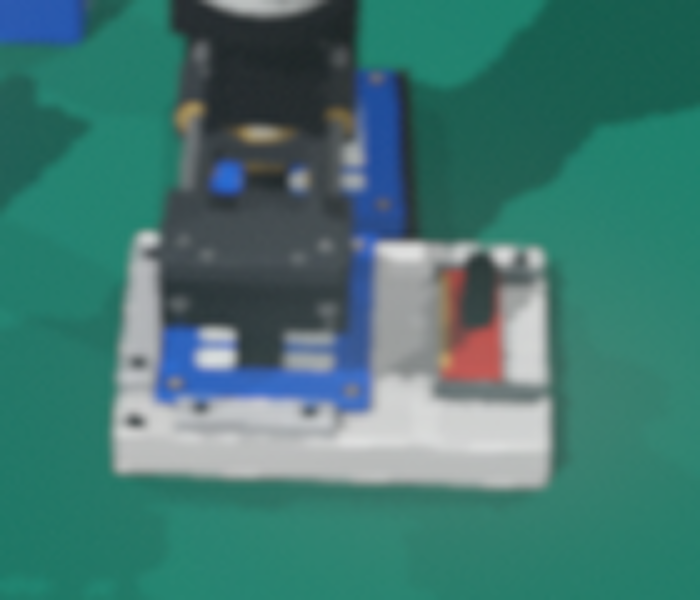

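View pics/scene10.png

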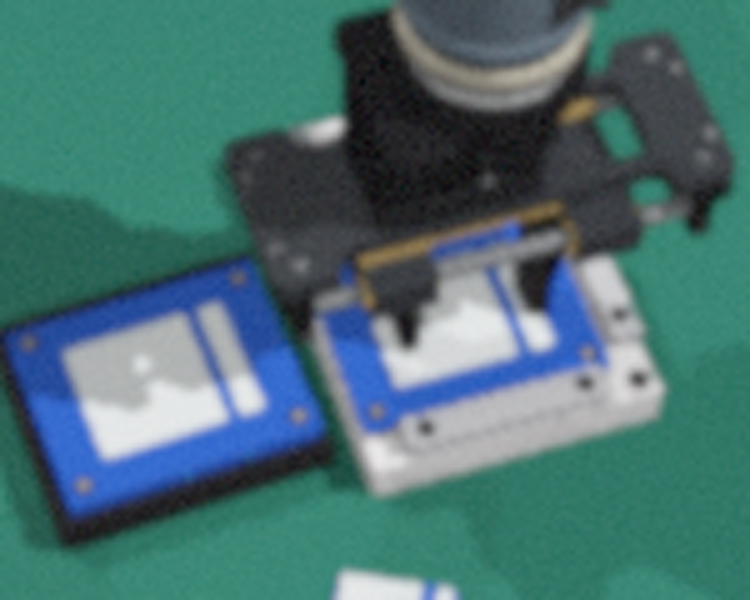

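```bash
python3 -m creep '[[[1,0.1,0],0,0.55],[[1,0,0],0,0.55],[[0,0,0],0,0.55]]';  python3 -m creep '[[[1,0,0],0,0.55],[[0,0,0],0,0.55]]';python3 -m creep '[[[1,0,0],0,0.55],[[0,0,0],0,0.55]]'
```

```text
time: 11.5
position: [0.5764, 0.0422, 0.0284]
tool_rot: [0.434, 0.559, -0.559, -0.432]
ft_force: [-1.1, -3.5, 7.8]
grip_width: 0.0479
time: 11.7
position: [0.5761, 0.0431, 0.0284]
tool_rot: [0.434, 0.559, -0.559, -0.432]
ft_force: [-1.1, -3.3, 7.6]
grip_width: 0.0475
time: 11.9
position: [0.5759, 0.0441, 0.0284]
tool_rot: [0.434, 0.559, -0.559, -0.432]
ft_force: [-0.8, -3.4, 7.3]
grip_width: 0.0475
```

```bash
python3 -m creep '[[[1,0,0],0,0.55],[[0,0,0],0,0.55]]'; python3 - <<'E'
from h import *
from rig import robot
for n,sl in(("side",(190,310,290,430)),("scene",(170,290,250,400))):
    c=robot.camera(n); a=c["pixels"][:,:,::-1];cv2.imwrite(f"pics/{n}11.png",cv2.resize(a[sl[0]:sl[1],sl[2]:sl[3]],None,fx=5,fy=5,interpolation=cv2.INTER_CUBIC))
print(w2n(st()[0]["position"]),st()[2])
E
```

```text
time: 12.1
position: [0.576, 0.045, 0.0285]
tool_rot: [0.434, 0.559, -0.559, -0.431]
ft_force: [-1.5, -4.1, 7.3]
grip_width: 0.0477
[3.37207274 5.21726226] 14.546933508658235
```

View pics/side11.png

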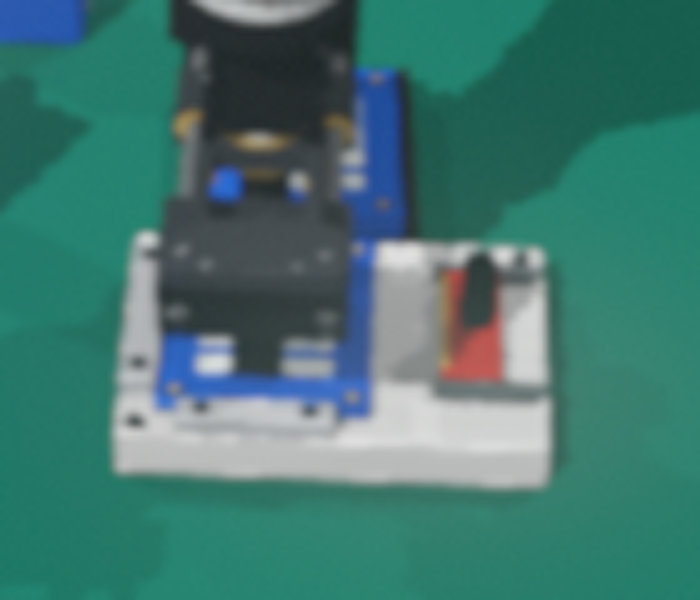

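View pics/scene11.png

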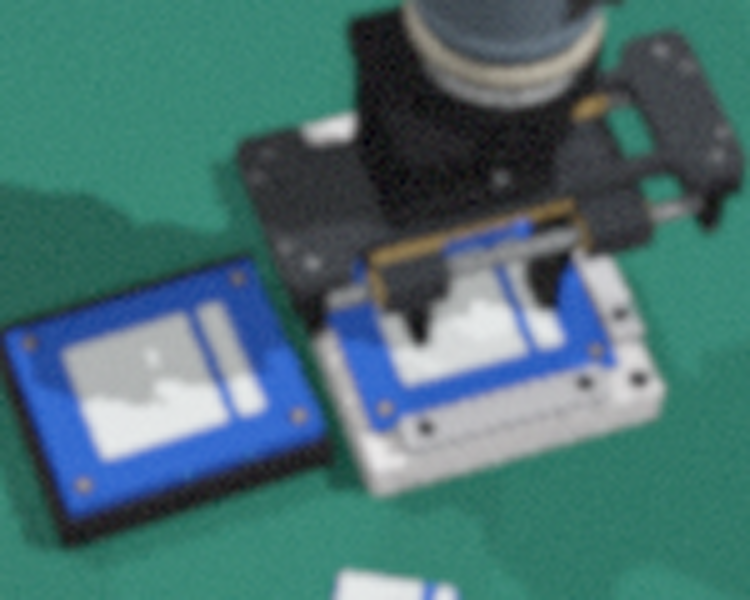

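```bash
python3 - <<'E'
from m import *
print(m(SI,290,190,[(174,388),(351,397),(359,249)]),m(SC,250,170,[(385,408),(596,350)]))
E
```

```text
[array([36.1, 46.3]), array([-37.4,  47.7]), array([-38.7, -47.2])] [array([ 36. , -47.3]), array([36.1, 46.4])]
```

```bash
python3 -m creep '[[[1,0,0],0,0.55],[[0,0,0],0,0.55]]';python3 -m creep '[[[1,0,0],0,0.55],[[0,0,0],0,0.55]]'; python3 -c "
from h import *
print(w2n(st()[0]['position']),st()[2])"
```

```text
time: 12.4
position: [0.5759, 0.046, 0.0285]
tool_rot: [0.434, 0.56, -0.559, -0.431]
ft_force: [-0.1, -3.6, 7.9]
grip_width: 0.0481
time: 12.6
position: [0.5758, 0.047, 0.0284]
tool_rot: [0.434, 0.56, -0.559, -0.431]
ft_force: [0.4, -3.0, 6.7]
grip_width: 0.0477
[3.71593538 7.16801375] 14.541709973839597
```

```bash
python3 -m creep '[[[0,0.4,0],0,0.55],[[1,0,0],0,0.55],[[0,0,0],0,0.55]]';python3 - <<'E'
from h import *
from rig import robot
for n,sl in(("side",(190,310,290,430)),("scene",(170,290,250,400))):
    c=robot.camera(n); a=c["pixels"][:,:,::-1];cv2.imwrite(f"pics/{n}12.png",cv2.resize(a[sl[0]:sl[1],sl[2]:sl[3]],None,fx=5,fy=5,interpolation=cv2.INTER_CUBIC))
print(w2n(st()[0]["position"]),st()[2])
E
```

```text
time: 12.9
position: [0.5758, 0.0477, 0.0284]
tool_rot: [0.434, 0.56, -0.559, -0.431]
ft_force: [0.1, -4.5, 8.6]
grip_width: 0.0476
[3.89780763 7.81627644] 14.547423654655601
```

View pics/side12.png

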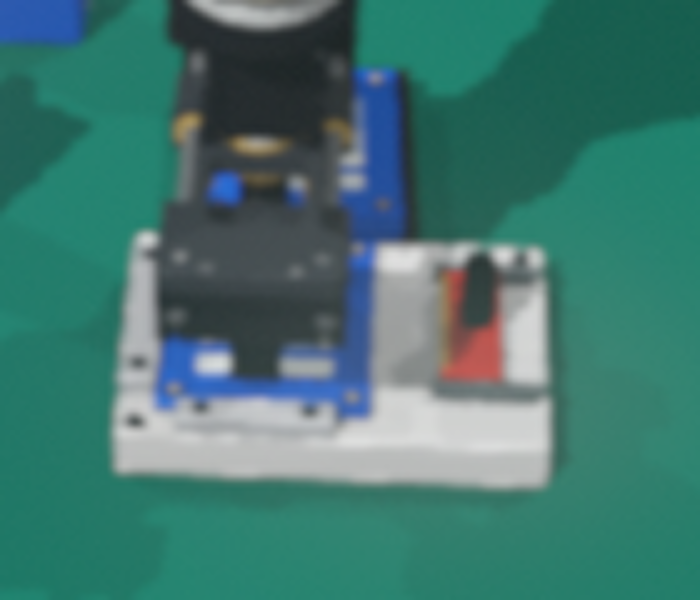

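View pics/scene12.png

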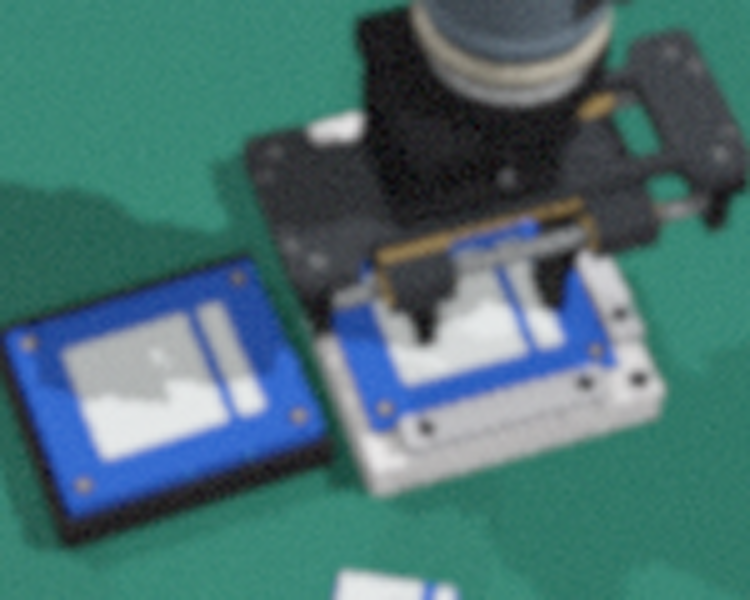

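```bash
python3 -m creep '[[[-0.6,0,-1],0,0.55],[[0,0,0],0,0.55]]';python3 -m creep '[[[0,0,-1],0,0.55],[[0,0,0],0,0.55]]'; python3 -m creep '[[[0,0,-1],0,0.55],[[0,0,0],0,0.55]]'; python3 -m creep '[[[0,0,-1],0,0.55],[[0,0,0],0,0.55]]';python3 -c "
from h import *
print(w2n(st()[0]['position']),st()[2])"
```

```text
time: 13.2
position: [0.5759, 0.0477, 0.0284]
tool_rot: [0.434, 0.559, -0.559, -0.432]
ft_force: [-2.2, -3.6, 10.0]
grip_width: 0.0478
time: 13.4
position: [0.5759, 0.0477, 0.0284]
tool_rot: [-0.433, -0.559, 0.56, 0.432]
ft_force: [-4.6, -5.2, 11.9]
grip_width: 0.0476
time: 13.6
position: [0.5759, 0.0477, 0.0284]
tool_rot: [-0.432, -0.558, 0.561, 0.432]
ft_force: [-4.6, -6.4, 13.9]
grip_width: 0.0477
time: 13.8
position: [0.5763, 0.048, 0.0284]
tool_rot: [-0.432, -0.558, 0.561, 0.433]
ft_force: [-5.1, -6.7, 14.5]
grip_width: 0.0481
[4.47866432 8.07284405] 14.610733575673061
```

```bash
python3 -m creep '[[[0,-0.6,0],0,0.55],[[0,0,-1],0,0.55],[[0,0,0],0,0.55]]';python3 - <<'E'
from h import *
from rig import robot
for n,sl in(("side",(190,310,290,430)),("scene",(170,290,250,400))):
    c=robot.camera(n); a=c["pixels"][:,:,::-1];cv2.imwrite(f"pics/{n}13.png",cv2.resize(a[sl[0]:sl[1],sl[2]:sl[3]],None,fx=5,fy=5,interpolation=cv2.INTER_CUBIC))
print(w2n(st()[0]["position"]),st()[2])
E
```

```text
time: 14.1
position: [0.5773, 0.0489, 0.0284]
tool_rot: [-0.432, -0.558, 0.56, 0.433]
ft_force: [-5.0, -3.4, 11.0]
grip_width: 0.0479
[5.56965051 8.61129406] 14.569383842959859
```

View pics/side13.png

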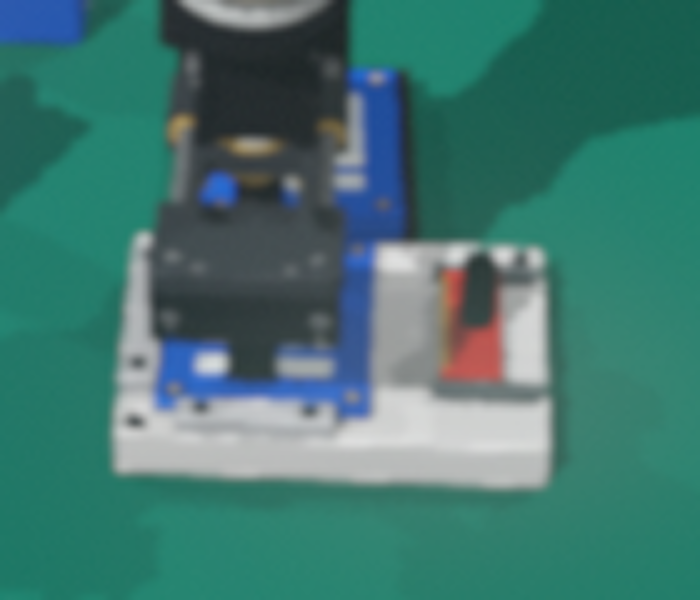

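View pics/scene13.png

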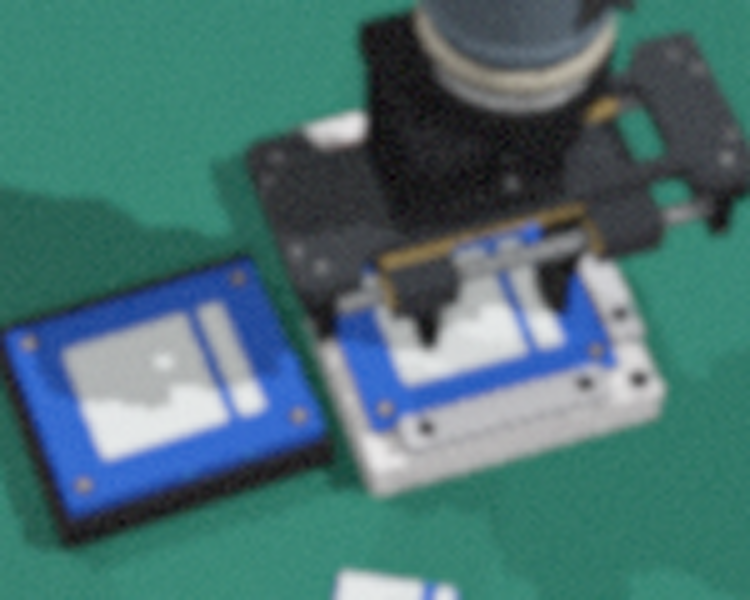

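```bash
python3 -m creep '[[[0,-0.8,0],0,0.55],[[0,-1,0],0,0.55],[[0,-4,0],0,0.55],[[0,-20,0],0,0.55],[[0,-30,0],0,0.55],[[0,-40,0],0,0.55],[[0,-30,0],0,0.55],[[0,0,0],0,0.55]]';python3 - <<'E'
from h import *
from rig import robot
c=robot.camera("wrist"); a=c["pixels"][:,:,::-1];cv2.imwrite("pics/w14.png",a)
print(c["position"],c["rotation"])
for n,sl in(("side",(190,310,290,430)),):
    c=robot.camera(n); a=c["pixels"][:,:,::-1];cv2.imwrite(f"pics/{n}14.png",cv2.resize(a[sl[0]:sl[1],sl[2]:sl[3]],None,fx=5,fy=5,interpolation=cv2.INTER_CUBIC))
go(n2w(-90,0,80))
E
```

```text
time: 15.0
position: [0.5822, 0.0496, 0.1579]
tool_rot: [0.436, 0.561, -0.557, -0.43]
ft_force: [0.7, -0.1, -0.5]
grip_width: 0.0477
[0.5017017  0.02825451 0.31931418] [-0.09531012 -0.12012821  0.78166742  0.60455045]
tool-shift mm [-8.9 73.8 97.6] yaw 14.52
```

View pics/w14.png

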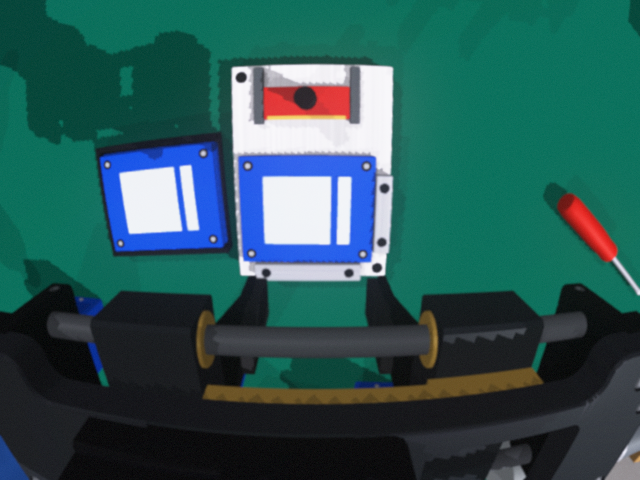

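View pics/side14.png

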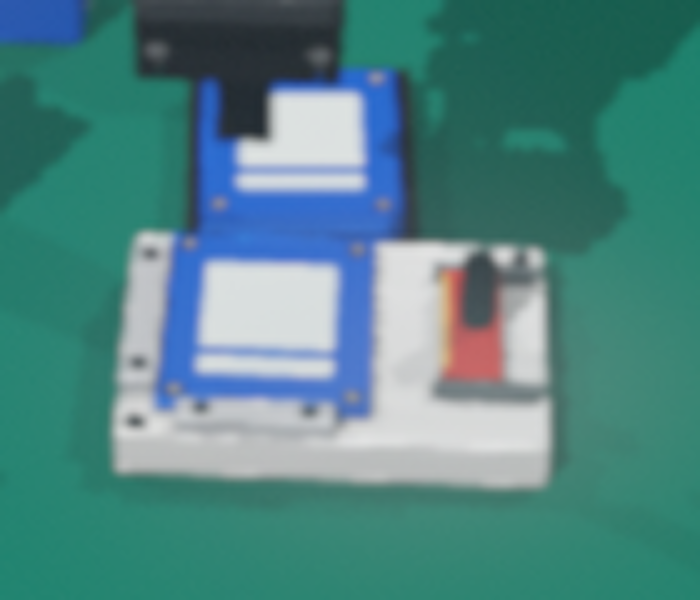

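```bash
python3 - <<'E'
import cv2
a=cv2.imread("pics/w14.png");cv2.imwrite("pics/w14c.png",cv2.resize(a[60:290,225:400],None,fx=4,fy=4,interpolation=cv2.INTER_CUBIC)[:,:][300:900])
cv2.imwrite("pics/w14d.png",cv2.resize(a[60:160,225:400],None,fx=4,fy=4,interpolation=cv2.INTER_CUBIC))
E
```

```text
(no output)
```

View pics/w14c.png

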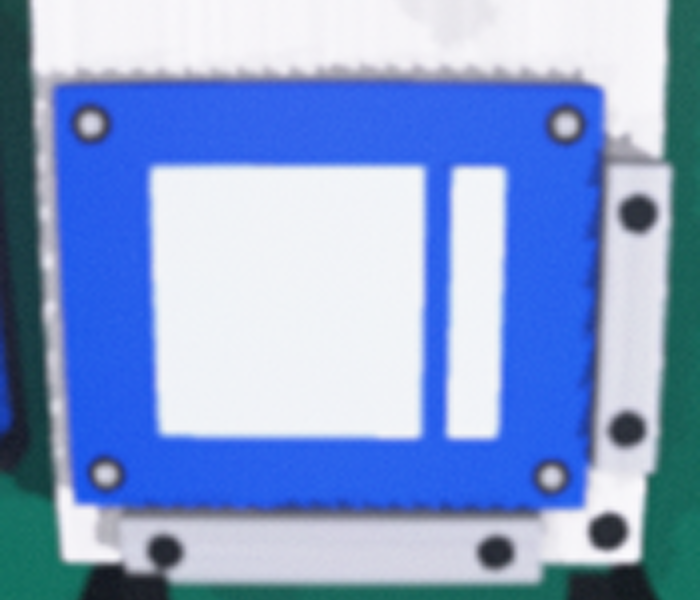

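View pics/w14d.png

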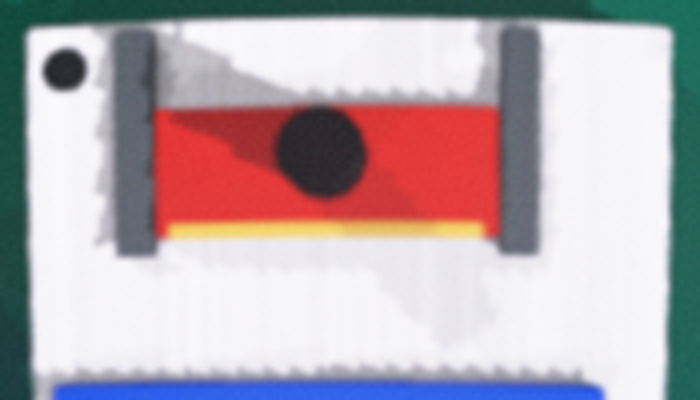

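```bash
python3 - <<'E'
from h import *
c=dict(fx=371.6483,fy=371.6483,cx=316.5783,cy=234.6678,position=[0.5017017,0.02825451,0.31931418],rotation=[-0.09531012,-0.12012821,0.78166742,0.60455045])
W=lambda x,y,z,oy=0:w2n(onz(c,225+(x+.5)/4-.5,60+(y+oy+.5)/4-.5,z,True)).round(1)
print("screws",[W(*p,.028,300) for p in[(91,124),(566,125),(106,474),(551,477)]])
print("fence screws",[W(*p,.032,300) for p in[(165,551),(495,551)]],"stop",[W(*p,.032,300) for p in[(638,213),(627,430)]])
print("knob",W(322,152,.065),"bed",W(28,25,.022),W(670,30,.022), "jawfront",W(168,236,.031),W(485,234,.031))
print(((onz(c,225+322.5/4-.5,60+152.5/4-.5,.065,True))))
E
```

```text
screws [array([-37.5, -48.5]), array([-37.2,  45.6]), array([ 36.5, -48.7]), array([36.7, 45.1])]
fence screws [array([ 52.3, -36.3]), array([51.9, 33.5])] stop [array([-20.4,  60. ]), array([24.9, 60. ])]
knob [-88.2  -1.2] bed [-118.8  -61.3] [-117.4   66. ] jawfront [-74.4 -32. ] [-74.6  28.8]
[0.48883658 0.01600192 0.065     ]
```

```bash
python3 -m creep '[[[-3,5,30],0,0.4],[[-3,10,34],0,0.4],[[-4,20,33],0,0.4],[[0,20,0],0,0.4],[[0,18,0],0,0.4],[[0,0,0],0,0.4]]' 8;python3 - <<'E'
from h import *
from rig import robot
go(n2w(-89.5,-0.8,38))
c=robot.camera("wrist"); a=c["pixels"][:,:,::-1];cv2.imwrite("pics/w15.png",a)
for n,sl in(("side",(190,310,290,430)),):
    c=robot.camera(n); a=c["pixels"][:,:,::-1];cv2.imwrite(f"pics/{n}15.png",cv2.resize(a[sl[0]:sl[1],sl[2]:sl[3]],None,fx=5,fy=5,interpolation=cv2.INTER_CUBIC))
E
```

```text
time: 15.7
position: [0.4843, 0.0161, 0.0773]
tool_rot: [-0.43, -0.558, 0.56, 0.436]
ft_force: [-0.1, -0.9, -0.1]
grip_width: 0.0348
tool-shift mm [-0.9 39.2 -3.4] yaw 14.47
```

View pics/side15.png

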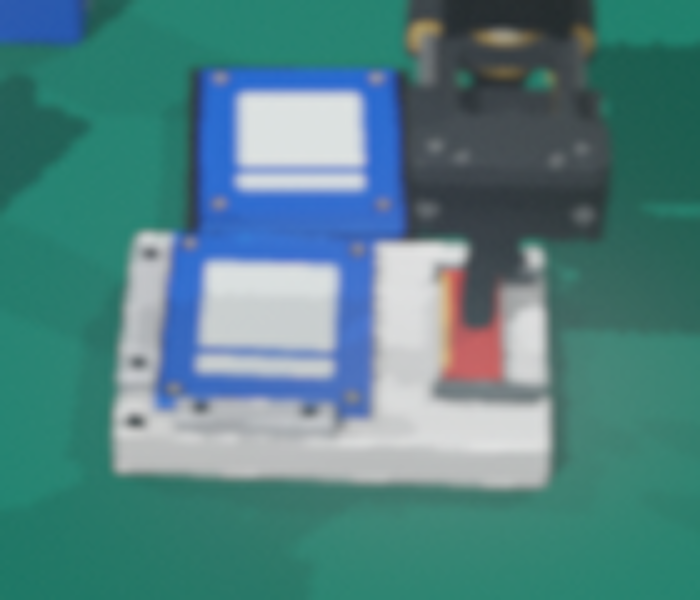

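View pics/w15.png

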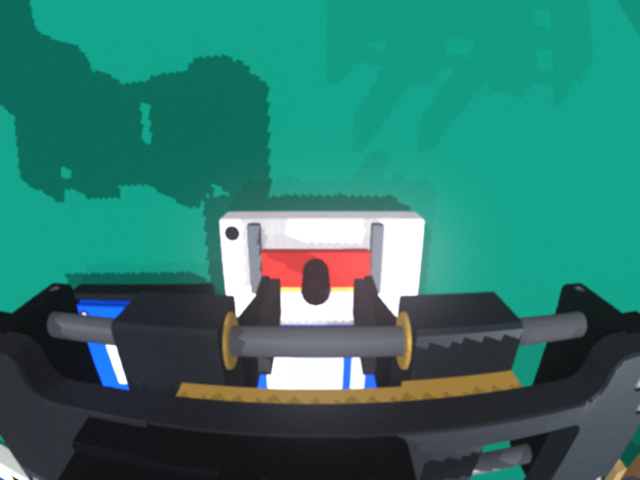

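The knob (wrist 315,280) sits midway between the fingers. I'll go down, pinch lightly and push.

```bash
python3 -m creep '[[[-1,15,-3],0,0.4],[[0,15,0],0,0.4],[[0,9,0],0,0.4],[[0,0,0],0,0.4]]' 8;python3 - <<'E'
from h import *
from rig import robot
go(n2w(-89.5,-0.8,38))
c=robot.camera("side"); a=c["pixels"][:,:,::-1];cv2.imwrite(f"pics/side16.png",cv2.resize(a[190:310,290:430],None,fx=5,fy=5,interpolation=cv2.INTER_CUBIC))
E
```

```text
time: 16.2
position: [0.4901, 0.0156, 0.0408]
tool_rot: [-0.432, -0.559, 0.559, 0.433]
ft_force: [-0.5, -0.0, -0.5]
grip_width: 0.0347
tool-shift mm [1.1 2.8 2.4] yaw 14.52
```

View pics/side16.png

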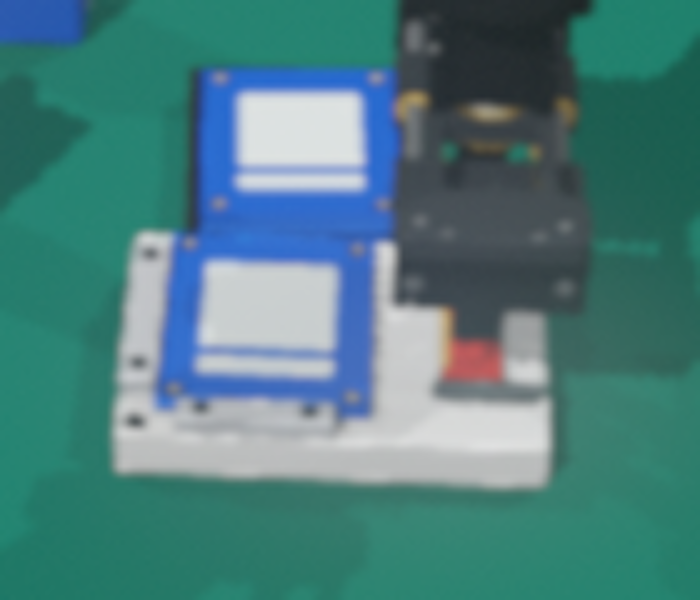

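```bash
python3 -m creep '[[[1,2,2],0,0.4],[[0,0,0],0,0.4],[[0,0,0],0,0],[[0,0,0],0,0],[[0,0,0],0,0],[[0,0,0],0,0]]' 8;python3 - <<'E'
from h import *
go(n2w(-89.5,-0.8,38))
E
```

```text
time: 16.85
position: [0.4883, 0.0164, 0.0395]
tool_rot: [0.433, 0.559, -0.559, -0.433]
ft_force: [-1.1, 3.2, 1.6]
grip_width: 0.0154
tool-shift mm [-0.1  1.5  0.8] yaw 14.46
```

```bash
python3 -m creep '[[[-0.5,0,-2],0,0],[[0,0,-4],0,0],[[0,0,-4],0,0],[[0,0,-4],0,0],[[0,0,-4],0,0],[[0,0,-3],0,0],[[0,0,-2],0,0],[[0,0,0],0,0]]';python3 -c "
from h import *
print(w2n(st()[0]['position']),st()[2])"
```

```text
time: 17.65
position: [0.5091, 0.0218, 0.0395]
tool_rot: [-0.432, -0.559, 0.56, 0.434]
ft_force: [-2.2, 2.5, 5.6]
grip_width: 0.0158
[-67.13155806  -0.6199215 ] 14.5141828756625
```

```bash
python3 -m creep '[[[0,-0.2,-2],0,0],[[0,0,-2],0,0],[[0,0,0],0,0]]'; python3 -m creep '[[[0,0,-1],0,0],[[0,0,0],0,0]]';python3 -m creep '[[[0,0,-1],0,0],[[0,0,0],0,0]]';python3 -c "
from h import *
print(w2n(st()[0]['position']),st()[2])"
```

```text
time: 17.95
position: [0.5134, 0.0229, 0.0395]
tool_rot: [-0.432, -0.559, 0.559, 0.434]
ft_force: [-4.0, 2.9, 4.5]
grip_width: 0.0156
time: 18.15
position: [0.5144, 0.0231, 0.0395]
tool_rot: [-0.432, -0.559, 0.559, 0.434]
ft_force: [-3.5, 4.3, 5.3]
grip_width: 0.0154
time: 18.35
position: [0.5154, 0.0234, 0.0395]
tool_rot: [-0.432, -0.559, 0.559, 0.434]
ft_force: [-3.9, 4.0, 4.4]
grip_width: 0.0156
[-60.6599363  -0.6330705] 14.494397945146456
```

```bash
python3 -m creep '[[[0,0,-1],0,0],[[0,0,0],0,0]]';python3 -m creep '[[[0,0,-1],0,0],[[0,0,0],0,0]]';python3 -m creep '[[[0,0,-1],0,0],[[0,0,0],0,0]]';python3 -c "
from h import *
print(w2n(st()[0]['position']),st()[2])"
```

```text
time: 18.55
position: [0.5161, 0.0236, 0.0395]
tool_rot: [-0.432, -0.559, 0.56, 0.434]
ft_force: [-4.8, 3.1, 5.1]
grip_width: 0.0157
time: 18.75
position: [0.5161, 0.0236, 0.0395]
tool_rot: [-0.431, -0.558, 0.56, 0.434]
ft_force: [-5.3, 1.8, 7.6]
grip_width: 0.0155
time: 18.95
position: [0.5161, 0.0237, 0.0395]
tool_rot: [-0.43, -0.558, 0.561, 0.435]
ft_force: [-7.7, -0.3, 7.7]
grip_width: 0.0157
[-59.90845127  -0.54444159] 14.564315977697671
```

```bash
python3 -m creep '[[[0,0,-1],0,0],[[0,0,0],0,0]]';python3 -m creep '[[[0,0,0],0,0.35],[[0,0,0],0,0.35],[[0,0,0],0,0.35],[[0,-10,0],0,0.35],[[0,-30,0],0,0.35],[[0,-40,0],0,0.35],[[0,-40,0],0,0.35],[[0,0,0],0,0.35]]';python3 - <<'E'
from h import *
from rig import robot
c=robot.camera("wrist"); a=c["pixels"][:,:,::-1];cv2.imwrite("pics/w17.png",a)
c=robot.camera("side"); a=c["pixels"][:,:,::-1];cv2.imwrite(f"pics/side17.png",cv2.resize(a[190:310,290:430],None,fx=5,fy=5,interpolation=cv2.INTER_CUBIC))
E
```

```text
time: 19.15
position: [0.5162, 0.0237, 0.0394]
tool_rot: [-0.43, -0.558, 0.561, 0.435]
ft_force: [-8.7, -1.6, 9.5]
grip_width: 0.0158
time: 19.95
position: [0.5249, 0.0231, 0.1653]
tool_rot: [0.437, 0.561, -0.557, -0.429]
ft_force: [-0.0, 0.2, -0.3]
grip_width: 0.0303
```

View pics/side17.png

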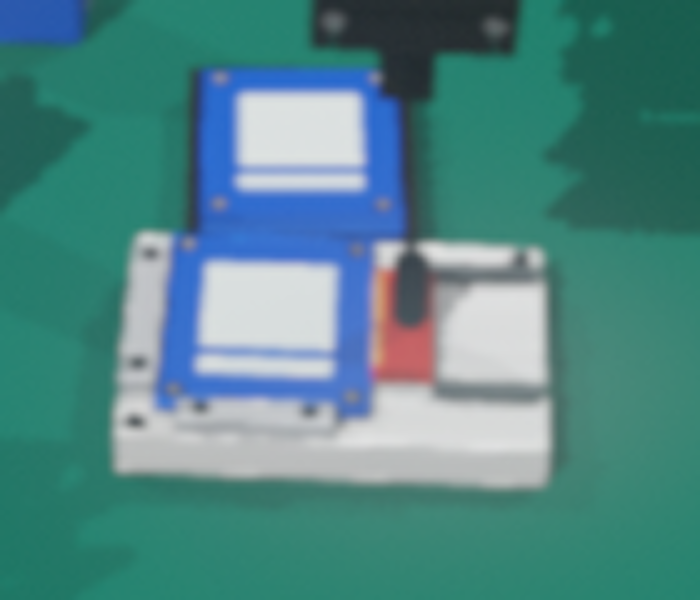

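View pics/w17.png

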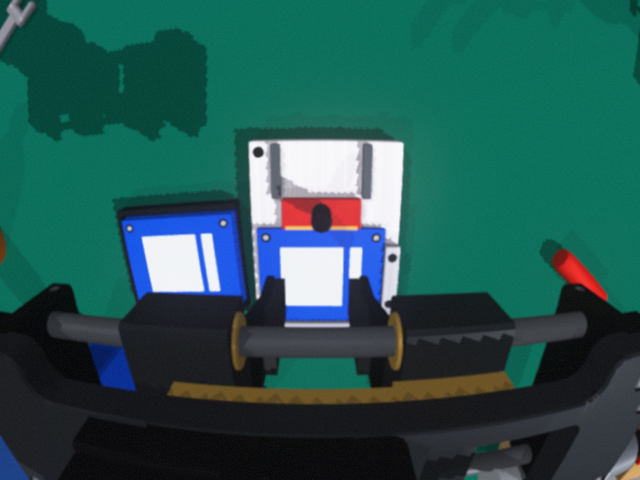

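```bash
python3 -m creep '[[[10,-5,-30],0,0.35],[[10,-5,-30],0,0.35],[[0,0,-20],0,0.35],[[0,0,0],0,0.35],[[0,0,0],0,0.35]]';python3 - <<'E'
from h import *
from rig import robot
c=robot.camera("wrist"); a=c["pixels"][:,:,::-1];cv2.imwrite("pics/w18.png",a)
print(np.array(c["position"]).tolist(),np.array(c["rotation"]).tolist())
cv2.imwrite("pics/w18c.png",cv2.resize(a[90:290,205:400],None,fx=3,fy=3,interpolation=cv2.INTER_CUBIC))
c=robot.camera("scene"); a=c["pixels"][:,:,::-1];cv2.imwrite("pics/scene18.png",a)
E
```

```text
time: 20.55
position: [0.5913, 0.0632, 0.1678]
tool_rot: [-0.432, -0.558, 0.56, 0.434]
ft_force: [-0.5, -0.5, -0.3]
grip_width: 0.0307
[0.5131071563443111, 0.04165274951246916, 0.33035693746358646] [-0.08940343530875011, -0.11618826962704701, 0.7822652363524392, 0.6054489340568114]
```

View pics/w18c.png

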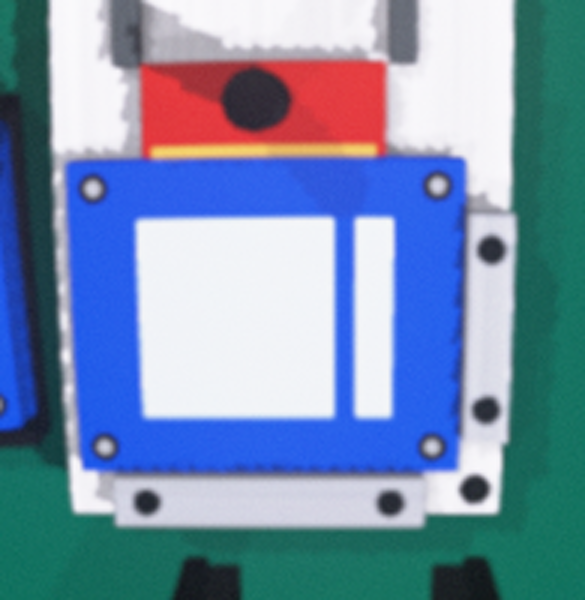

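View pics/scene18.png

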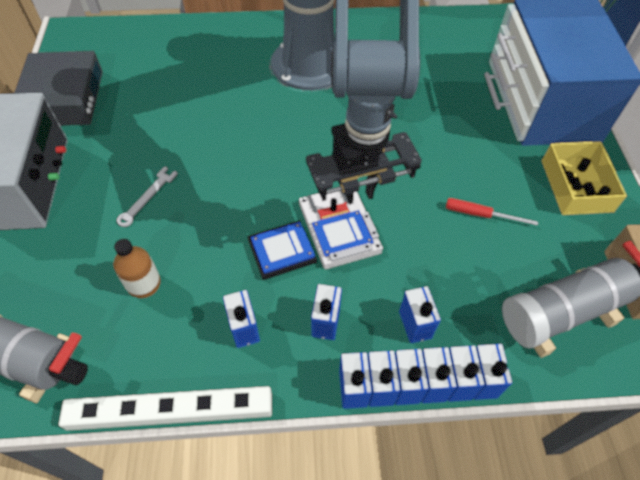

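```bash
python3 - <<'E'
from h import *
c=dict(fx=371.6483,fy=371.6483,cx=316.5783,cy=234.6678,position=[0.5131071563443111, 0.04165274951246916, 0.33035693746358646],rotation=[-0.08940343530875011, -0.11618826962704701, 0.7822652363524392, 0.6054489340568114])
W=lambda x,y,z:w2n(onz(c,205+(x+.5)/3-.5,90+(y+.5)/3-.5,z,True)).round(1)
print("screws",[W(*p,.028) for p in[(92,188),(438,185),(105,447),(432,446)]])
print("cover R edge",W(463,240,.028),W(460,420,.028),"L edge",W(71,240,.028),W(81,420,.028))
print("stop in",W(469,240,.032),W(464,420,.032),"stop screws",W(491,249,.032),W(486,410,.032))
print("bed R/L",W(514,100,.022),W(51,100,.022), "fence in",W(130,474,.032),W(410,472,.032),"cover",W(130,469,.028),W(410,468,.028))
E
```

```text
screws [array([-37.3, -48.8]), array([-37.4,  45.6]), array([ 37. , -48.5]), array([36.5, 45.5])]
cover R edge [-22.4  52.7] [28.8 53.3] L edge [-22.9 -55.3] [ 28.9 -55.1]
stop in [-22.9  53.8] [27.6 53.9] stop screws [-20.5  59.9] [24.7 60. ]
bed R/L [-61.2  66.8] [-62.1 -61.3] fence in [ 43.8 -40.7] [43.  39.1] cover [ 43.7 -41.4] [43.1 39.4]
```

```bash
python3 -c "
from rig import robot
print(robot.hand_in())"
```

```text
the job is handed in; nothing more can be done
None
```

The top cover is home in the marking nest, held by the red jaw, and the job is handed in. It took about 20.6 s of the 64 s allowed.

**The slide:** I pressed with two fingers, mostly at 6 to 10 N, and dragged the cover flat onto the bed, turning it about 2.7° to square it up. I then pushed it against the fence and stop until the fingers slipped on it and it moved no further. The press rose to about 14.5 N for a moment while squaring against the fence, still below the 25 N marking limit.

**The jaw:** I lifted clear, pinched the knob at 8 N and slid the jaw up to the cover. The total push was about 9 N, including the jaw's own friction. Then I opened the fingers and backed away.

**Last checks:**
- **Cover:** it measured home to within about 0.5 mm in x and y, and within about 0.3° of square.
- **Stop:** the wrist camera shows a fine dark line at the stop, a reading of about 0.3 mm, roughly what the camera can resolve. That camera also reads about 1.3 mm low along y, which I corrected for using the bed and bar positions.
- **Jaw:** the pictures show its face against the cover.
- **Rest of the bench:** the cover below (spare2) showed no movement when measured mid-slide. The later pictures show the stack and the other items where they were.
- **Robot:** it was touching nothing when I handed in.

No check failed.

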